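# Close up the loaded fittings case and hold its lid down on the seal

### The job

Close up the loaded fittings case: bring the hinged lid down until it rests on its sprung seal, then turn the wing of the quarter-turn fastener until it lines up with the ridges on the lid (pointing front to back of the case), and only then press the lid fully home against the case's rim. The springs would lift it again, so finish while still holding the lid pressed shut with the fastener still in line. Leave the fittings standing beside the case where they are.

Things in the scene. Friction and masses are not known exactly. Their poses are not given: they have to be found in the camera images.
- case: Grey steel case fixed to the bench, 200 (x) x 260 (y) x 80 mm high, open top, pipe nipples inside. Origin: centre of its underside; x from front (robot side) to hinge side, z up. Two spring plungers in the front corners stand 10 mm above the rim and carry the lid; pressing the lid home at the fastener takes 10 to 17 N.
- lid (a joint): Lid hinge, rad: 0 = fully home, flat on the rim; grows as the front edge rises. Friction hinge: stays where left; 1 to 3 N at the front edge pushes it down. Starts 0.6 to 0.9. Resting on the plungers: about 0.05. With the fastener out of line it is blocked at about 0.048. Let go at 0, it springs back to about 0.04.
- lid_hinge (a point): Point on the lid's hinge axis, in the middle of its width (case frame: x +100, y 0, z 80 mm). The axis runs along the case's y.
- lid_edge (a point): Middle of the lid's free front edge, on its top (outer) face, 205 mm from the hinge axis. The lid is an aluminium panel 262 mm wide (along the case's y) and 5 mm thick; its top face is bare at 50 to 95 mm either side of this point, free for pushing.
- fastener (a joint): Angle of the quarter-turn fastener, rad: 0 = its wing and slot in line with the two ridges on the lid, along the case's x (front to back); positive = anticlockwise from above. Starts at 0.8 to 1.4. Friction 0.06 N m, stays where left; travel -1.7 to 1.7, no stop or click at 0. Its key enters the bracket below only within about 0.17 of 0.
- fastener_grip (a point): Centre of the steel wing, on its turning axis: an upright bar 46 mm long, 11 thick, 26 high, dark slot line along its top, on a 40 mm disc 4 mm high. 19 mm above the lid's top face, 11 below the wing's top, 15 above the disc; 160 mm from the hinge axis, mid width of the lid. x axis along the wing, z away from the lid.
- tee: Bystander: loose metal pipe tee standing upright, 60 mm across, 100 mm high, side branch to 50 mm from its axis; origin at the centre of its underside.
- coupling: Bystander: loose white plastic pipe coupling, a tube standing upright, 54 mm across, 55 mm high; origin at the centre of its underside.
- flange: Bystander: loose dark steel flange ring lying flat, 84 mm across, 16 mm high; origin at the centre of its underside.

How it is judged:
By the outcome, as a careful person would: the job done as asked, in the order asked, and still so for the second after the job is handed in, while the arm keeps its last pose, push and grip.
It also fails if it takes over 48 s, if anything falls off the work surface, if the arm or the gripper's body presses on something with over 40 N, if the wrist force passes 120 N, or if a joint passes its speed limit or range.

### The arm

A 6-joint arm with a two-finger parallel gripper is mounted at the origin on the work surface. World frame = base frame: x ahead of the robot, y to its left, z up, the work surface at z = 0. Lengths are in m, angles in rad, forces in N, time in s.
With the tool pointing down it reaches from about 0.3 to 0.875 m from the base axis. Payload 6.4 kg.
Tool frame: the origin (TCP) lies between the finger pads; the fingertips stand 14 mm ahead of it and the grasp point (between the pads) lies 5 mm behind it; z points along the fingers, y is the direction in which the jaws open and shut (so a half turn about z gives the same grasp; the last joint's range is limited). The gripper opens to 85 mm and grips with 20 to 120 N. Pads are 22 mm wide; open, the fingers measure 114 mm over their backs; the gripper's body (76 mm by 85 mm) begins 54 mm behind the grasp point. The pads swing forward as they close: fully open they stand 13 mm farther back than shut.
Start: joints at [-1.376, 0.181, 1.607, -0, 1.354, -0.206], TCP at [0.224, -0.529, 0.245] pointing down, gripper open.
Joint ranges: [-2.99, 2.99], [-0.89, 2.07], [0.3, 2.58], [-1.14, 4.28], [0, 2.63], [-3.12, 3.12]. Speed limits (rad/s): [2.57, 2.57, 3.01, 3.14, 3.14, 3.14].

### API

Orientations are given as a 3x3 rotation matrix whose columns are the frame's x, y, z axes.
In Python, from plant import ctrl, capture, job gives the robot as it stands.
- The arm moves only by the tool move_arm, never from a script. Its arguments are lists of equal length, an entry for each row: "claw": the finger opening in m, from 0 to 0.0854; "travel": the shift along the tool's x, y, z in m, a list of three; "spin": the turn about the tool's z in degrees. In form: {"claw": [claw, ...], "travel": [[dx, dy, dz], ...], "spin": [spin, ...]}. A call has 1 to 12 rows; each row is the pose to reach, as a shift and turn from the pose measured when the call began, along the tool's axes at that moment; what a row does not reach only later rows make up. A row lasts 1/12 s, in which the tool goes at most 41.7 mm and 7.16 degrees, less where a joint would pass 70% of its speed; a pose out of reach is approached as far as the arm can. A call with a gripper value outside its range is refused whole. The fingers move at their own pace and stop on an object; "force" is the grip in N (left out, the last holds). Time passes only in rows, so rows that repeat a pose let the fingers close. It gives the time, the measured TCP pose, the force and the opening at its end, in the units of the state.
- ctrl.state(): the state, without advancing time (a new reading comes with each control period).
- capture(name): name is "side" or "top"; returns a dict with "image" (480x640x3 uint8, red, green, blue), "camera_matrix" (3x3 intrinsics, pixels), "world_from_camera" (4x4, takes a point from camera to world coordinates). Camera axes: x right, y down, z forward; pixel columns grow to the right and rows downward; lengths in m; the calibration is good to about 2 mm. A picture is of the moment at which its call begins. There is no depth.
- job.hand_in(): hands the job in, once; it reports no verdict.
The state is a dict: "time_s": time; "joint_positions": joint angles; "joint_vel": joint speeds; "joint_efforts": joint torques, N m; "tool_pos": TCP position; "orientation": TCP orientation; "ft_force": force on the tool from outside, world axes, zero at the start; "torque": the same for the moment, N m; "gripper_width": finger opening in m.
Only numpy, scipy, OpenCV 4.12 (cv2) and the standard library are available. Lean on these libraries where they do the work, as an engineer would, in place of code of your own. Each camera call takes 0.05 s, during which the arm holds its last target.

## Working session

There is one attempt and no reset: what is moved stays moved. The work goes in short steps, Python scripts to look and compute and a tool call to move; the robot and the scene stay as the last step left them, time stands still between calls to the robot, and variables do not carry over. Pictures are saved under pics/ and viewed, and the job is handed in when it is done.

Besides the shell and the picture viewer there is one more tool, called after "Request:" as name(argument=value, ...) on one line, values as JSON. move_arm: Moves the arm, as the interface text tells. Its arguments: {"type":"object","properties":{"claw":{"type":"array"},"travel":{"type":"array"},"spin":{"type":"array"},"force":{"type":"number"}},"required":["claw","travel","spin"]}

```bash
ls; mkdir -p pics
python3 - <<'E'
from plant import ctrl,capture
import cv2,json,pickle
print(ctrl.state())
for n in("side","top"):
    c=capture(n); pickle.dump(c,open(f"pics/{n}0.pkl","wb"))
    cv2.imwrite(f"pics/{n}0.png",c["image"][:,:,::-1]); print(n,c["camera_matrix"],c["world_from_camera"])
E
```

```text
pics
{'time_s': 0.0, 'joint_positions': array([-1.37632006e+00,  1.81543336e-01,  1.60798669e+00, -6.73463754e-06,
        1.35379708e+00, -2.06299983e-01]), 'joint_vel': array([-0.00104956, -0.00043312, -0.00132683, -0.00090091, -0.00089366,
       -0.00099154]), 'joint_efforts': array([-1.94335407e-03, -4.44874084e+01, -3.51339304e+01, -5.39960238e-04,
        9.21019411e-03,  1.84201940e-05]), 'tool_pos': array([ 0.2242386 , -0.52891103,  0.24439314]), 'orientation': array([[ 9.20757923e-01,  3.90134246e-01, -3.41638226e-04],
       [ 3.90134240e-01, -9.20756419e-01,  1.70047464e-03],
       [ 3.48847801e-04, -1.69901026e-03, -9.99998496e-01]]), 'ft_force': array([ 0.44760197, -0.51539776, -0.30058028]), 'torque': array([0.0053176 , 0.0486274 , 0.03362304]), 'gripper_width': 0.08542252949329597}
side [[448.30578631   0.         320.91711297]
 [  0.         448.30578631 241.24790791]
 [  0.           0.           1.        ]] [[ 0.91956701 -0.20948572  0.33243383  0.33701178]
 [-0.39222341 -0.43853606  0.80860801 -0.66616466]
 [-0.02360761 -0.87395758 -0.4854285   0.51250404]
 [ 0.          0.          0.          1.        ]]
top [[535.22112686   0.         326.87761753]
 [  0.         535.22112686 236.5838648 ]
 [  0.           0.           1.        ]] [[-0.00588616 -0.99711661  0.07565596  0.53470525]
 [-0.99988416  0.00480675 -0.01444152  0.04503061]
 [ 0.01403622 -0.07573221 -0.9970294   1.19284871]
 [ 0.          0.          0.          1.        ]]
```

View pics/side0.png

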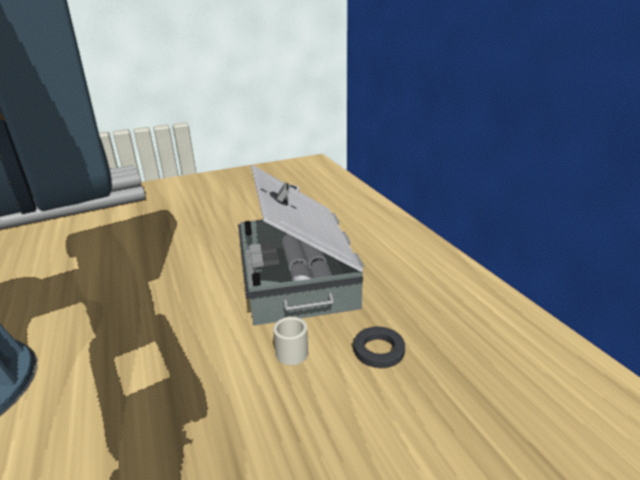

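View pics/top0.png

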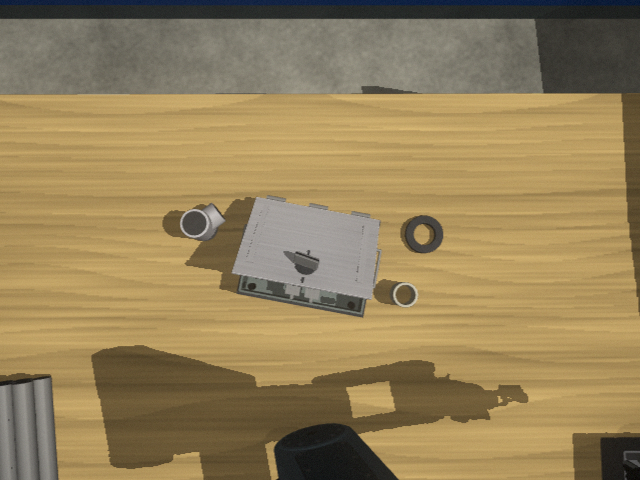

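Side view: case around (305,270) with the lid raised and the wing near (288,193), coupling at (291,340), flange at (379,346). Top view: lid (233–380, 197–298), wing around (302,262), tee (198,222), coupling (405,294), flange (424,234). I'll enlarge both.

Run:
```python
import cv2
a=cv2.imread("pics/top0.png")[180:330,220:400]; cv2.imwrite("pics/top0z.png",cv2.resize(a,None,fx=4.4,fy=4,interpolation=cv2.INTER_CUBIC)[:600,:800])
cv2.imwrite("pics/top0z.png",cv2.resize(a,None,fx=4,fy=4,interpolation=cv2.INTER_CUBIC))
a=cv2.imread("pics/side0.png")[155:330,220:380]; cv2.imwrite("pics/side0z.png",cv2.resize(a,None,fx=3.4,fy=3.4,interpolation=cv2.INTER_CUBIC))
```

```text
(no output)
```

View pics/top0z.png

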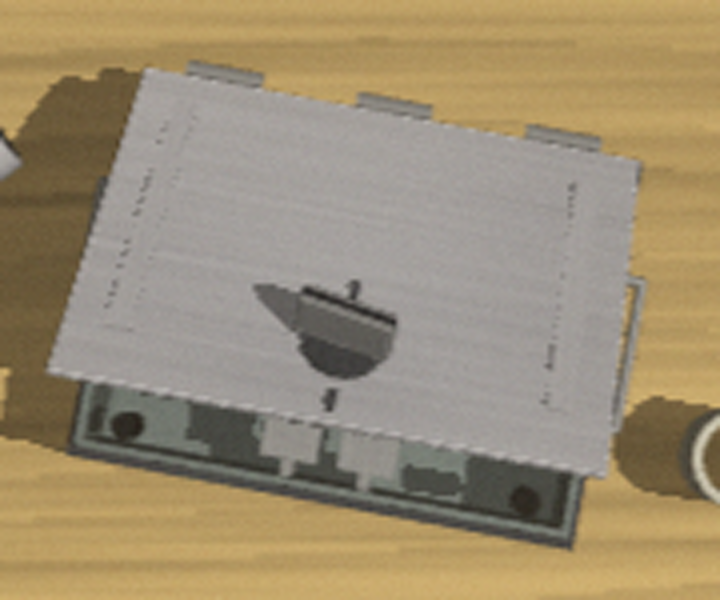

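View pics/side0z.png

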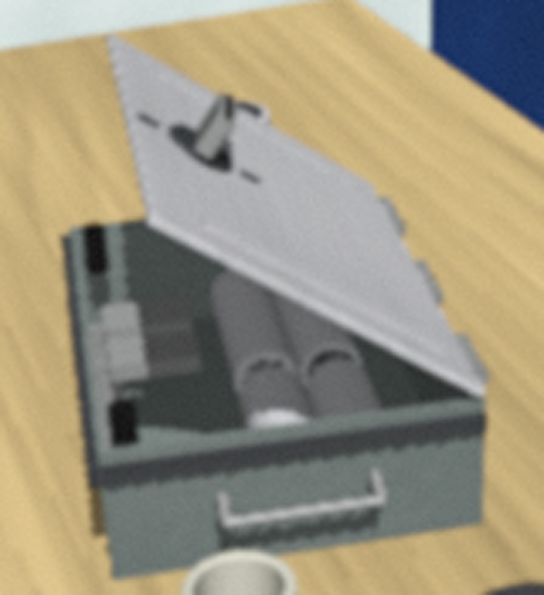

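```bash
cat > h.py <<'E'
import numpy as np,pickle,cv2
def ray(c,uv):
    K=c["camera_matrix"];T=c["world_from_camera"]
    d=T[:3,:3]@np.linalg.solve(K,[uv[0],uv[1],1.]); return T[:3,3],d
def onz(c,uv,z):
    o,d=ray(c,uv); return o+d*(z-o[2])/d[2]
def onplane(c,uv,p,n):
    o,d=ray(c,uv); return o+d*((p-o)@n)/(d@n)
def proj(c,P):
    T=np.linalg.inv(c["world_from_camera"]); q=c["camera_matrix"]@(T[:3,:3]@P+T[:3,3]); return q[:2]/q[2]
def load(n): return pickle.load(open(f"pics/{n}.pkl","rb"))
E
python3 - <<'E'
from h import *
np.set_printoptions(precision=4,suppress=True)
t=load("top0");s=load("side0")
zt=lambda x,y:(220+(x+.5)/4-.5,180+(y+.5)/4-.5)
zs=lambda x,y:(220+(x+.5)/3.4-.5,155+(y+.5)/3.4-.5)
FL=onz(t,zt(70,452),.08);FR=onz(t,zt(572,547),.08)
BL=onz(t,zt(147,68),.083);BR=onz(t,zt(640,160),.083)
print(FL,FR,BL,BR)
print("front",np.linalg.norm(FL-FR),"back",np.linalg.norm(BL-BR), np.linalg.norm((BL+BR)/2-(FL+FR)/2))
print("side front-right rim",onz(s,zs(95,475),.08),"FL",onz(s,zs(65,237),.08), "hinge R",onz(s,zs(483,415),.08))
y=(FL-FR)+(BL-BR);y/=np.linalg.norm(y); y[2]=0
x=np.array([y[1],-y[0],0]); print("x axis",x,"yaw deg",np.degrees(np.arctan2(x[1],x[0])))
# lid corners, two view
def tri(a,b):
    o1,d1=ray(t,a);o2,d2=ray(s,b)
    A=np.stack([d1,-d2],1);k=np.linalg.lstsq(A,o2-o1,rcond=None)[0]
    p,q=o1+k[0]*d1,o2+k[1]*d2; return (p+q)/2,np.linalg.norm(p-q)
L=tri(zt(48,374),zs(110,37));R=tri(zt(606,475),zs(150,215)); print("lid front",L,R,np.linalg.norm(L[0]-R[0]))
Hn=(BL+BR)/2
m=(L[0]+R[0])/2; v=m-Hn; print("lid len",np.linalg.norm(v),"angle",np.arctan2(v[2],v@x),np.arctan2(v[2],-v@x))
# coupling, flange, tee
print("coupling",onz(t,(405,294),.055),"flange",onz(t,(424,234),.016),"tee",onz(t,(195,223),.1))
E
```

```text
[0.504  0.2149 0.08  ] [ 0.4536 -0.0439  0.08  ] [0.7033 0.1757 0.083 ] [ 0.6539 -0.0814  0.083 ]
front 0.26363996014466184 back 0.2617578214107289 0.20343079439531625
side front-right rim [ 0.4532 -0.0594  0.08  ] FL [0.5028 0.1995 0.08  ] hinge R [ 0.6474 -0.0926  0.08  ]
x axis [ 0.9818 -0.1899  0.    ] yaw deg -10.949809778525973
lid front (array([0.5448, 0.2059, 0.2036]), np.float64(0.0032504914990087973)) (array([ 0.4953, -0.0497,  0.2069]), np.float64(0.0003433844455964495)) 0.26037252286777196
lid len 0.2026043359160617 angle 2.4936496439432094 0.6479430096465837
coupling [ 0.4982 -0.1363  0.055 ] flange [ 0.6287 -0.1869  0.016 ] tee [0.6468 0.2987 0.1   ]
```

Run:
```python
from h import *
np.set_printoptions(precision=4,suppress=True)
t=load("top0");s=load("side0")
zt=lambda x,y:(220+(x+.5)/4-.5,180+(y+.5)/4-.5)
zs=lambda x,y:(220+(x+.5)/3.4-.5,155+(y+.5)/3.4-.5)
def tri(a,b):
    o1,d1=ray(t,a);o2,d2=ray(s,b)
    A=np.stack([d1,-d2],1);k=np.linalg.lstsq(A,o2-o1,rcond=None)[0]
    p,q=o1+k[0]*d1,o2+k[1]*d2; return (p+q)/2,np.linalg.norm(p-q)
print("FR",tri(zt(572,547),zs(93,462)),"FL",tri(zt(70,452),zs(65,237)),"BR hinge lid",tri(zt(640,160),zs(485,388)))
print("wing top ends", tri(zt(303,288),zs(226,98)),tri(zt(396,325),zs(264,112)))
print(proj(s,onz(t,zt(572,547),.08)),zs(93,462),proj(s,onz(t,zt(70,452),.08)),zs(65,237))
```

```text
FR (array([ 0.4547, -0.0444,  0.0775]), np.float64(0.002480720473570319)) FL (array([0.5049, 0.2158, 0.072 ]), np.float64(0.0021501073217135023)) BR hinge lid (array([ 0.6539, -0.0811,  0.0878]), np.float64(0.0010399291355323035))
wing top ends (array([0.5813, 0.0896, 0.1993]), np.float64(0.0022659590154782278)) (array([0.5745, 0.0429, 0.2084]), np.float64(0.020753162429420054))
[245.4252 289.3506] (247.0, 290.52941176470586) [237.5888 221.3674] (238.76470588235293, 224.3529411764706)
```

```bash
cat >> h.py <<'E'
np.set_printoptions(precision=4,suppress=True)
yaw=np.radians(-10.95)
cx=np.array([np.cos(yaw),np.sin(yaw),0]);cy=np.array([-cx[1],cx[0],0]);cz=np.array([0,0,1.])
H=np.array([.6752,.0475,.08])
def case(x,y,z): # case frame -> world
    return H+cx*(x-.1)+cy*y+cz*(z-.08)
def tocase(P):
    d=P-H; return np.array([d@cx+.1,d@cy,d[2]+.08])
def lidpt(r,y,h,th): # r from hinge toward front, h above underside plane
    return H+cy*y+r*(-np.cos(th)*cx+np.sin(th)*cz)+h*(np.sin(th)*cx+np.cos(th)*cz)
def shift(P,yawdeg,st):
    R=st["orientation"];d=R.T@(np.asarray(P)-st["tool_pos"])
    cur=np.degrees(np.arctan2(R[1,0],R[0,0])); return np.round(d,4),round(-((yawdeg-cur+180)%360-180),1)
E
python3 - <<'E'
from h import *
from plant import ctrl
t=load("top0");s=load("side0")
zt=lambda x,y:(220+(x+.5)/4-.5,180+(y+.5)/4-.5)
zs=lambda x,y:(220+(x+.5)/3.4-.5,155+(y+.5)/3.4-.5)
for th in(.60,.65,.7):
    print(th,"front edge corners top",proj(t,lidpt(.205,.131,.005,th)),proj(t,lidpt(.205,-.131,.005,th)),zt(48,374),zt(606,475),
     "side",proj(s,lidpt(.205,.131,.005,th)),proj(s,lidpt(.205,-.131,.005,th)),zs(110,37),zs(150,215))
    n=np.sin(th)*cx+np.cos(th)*cz; p=lidpt(.16,0,.035,th); lx=cx*np.cos(th)-np.sin(th)*cz
    a,b=[onplane(t,zt(*q),p,n) for q in((303,288),(396,325))]
    w=a-b; print("wing len",np.linalg.norm(w),"ang",np.arctan2(w@cy,w@lx),"centre",(a+b)/2,"exp",p)
P=lidpt(.186,-.072,.005,.65);print(P)
print(shift([P[0],P[1],.27],58,ctrl.state()))
E
```

```text
0.6 front edge corners top [231.1832 276.6517] [370.6996 302.8723] (231.625, 273.125) (371.125, 298.375) side [247.3723 167.6368] [259.0823 222.9263] (252.0, 165.52941176470588) (263.7647058823529, 217.88235294117646)
wing len 0.04738788395696135 ang 1.334172596372976 centre [0.574  0.068  0.1931] exp [0.565  0.0688 0.1992]
0.65 front edge corners top [231.1209 273.3102] [371.7283 299.7357] (231.625, 273.125) (371.125, 298.375) side [249.9941 163.5667] [262.5969 217.775 ] (252.0, 165.52941176470588) (263.7647058823529, 217.88235294117646)
wing len 0.047054120691375295 ang 1.3252977532856636 centre [0.5736 0.0677 0.2027] exp [0.5709 0.0677 0.2047]
0.7 front edge corners top [231.1303 269.7017] [372.7947 296.3256] (231.625, 273.125) (371.125, 298.375) side [252.8437 159.6035] [266.4159 212.739 ] (252.0, 165.52941176470588) (263.7647058823529, 217.88235294117646)
wing len 0.046695187922745206 ang 1.3151097460986936 centre [0.5732 0.0675 0.2133] exp [0.5772 0.0665 0.2098]
[0.5191 0.0044 0.1965]
(array([ 0.4796, -0.3761, -0.0248]), np.float64(-35.0))
```

Request:
move_arm(claw=[0,0,0,0,0,0,0,0,0,0,0,0], travel=[[0.03,-0.024,-0.025],[0.06,-0.047,-0.025],[0.09,-0.07,-0.025],[0.12,-0.094,-0.025],[0.15,-0.118,-0.025],[0.18,-0.141,-0.025],[0.21,-0.165,-0.025],[0.24,-0.188,-0.025],[0.27,-0.212,-0.025],[0.3,-0.235,-0.025],[0.33,-0.259,-0.025],[0.36,-0.282,-0.025]], spin=[-3,-7,-10,-14,-17,-21,-24,-28,-31,-35,-38,-42])

```text
time_s: 1.1
tool_pos: [0.446, -0.1269, 0.2699]
orientation: [[0.421, 0.907, -0.0], [0.907, -0.421, 0.002], [0.001, -0.001, -1.0]]
ft_force: [2.4, -0.8, -1.2]
gripper_width: 0.0002
```

Run:
```python
from h import *
from plant import ctrl
st=ctrl.state();P=lidpt(.186,-.072,.005,.65);print(st["tool_pos"],st["ft_force"],shift([P[0],P[1],.245],65,st))
```

```text
[ 0.446  -0.1269  0.2699] [ 2.4464 -0.7885 -1.2137] (array([0.1498, 0.0111, 0.0251]), np.float64(0.1))
```

Request:
move_arm(claw=[0,0,0,0,0,0,0], travel=[[0.03,0.002,0],[0.07,0.005,0],[0.11,0.008,0],[0.14,0.01,0.005],[0.15,0.011,0.015],[0.15,0.011,0.025],[0.15,0.011,0.025]], spin=[0,0,0,0,0,0,0])

```text
time_s: 1.68
tool_pos: [0.5173, 0.0049, 0.2419]
orientation: [[0.42, 0.908, -0.006], [0.908, -0.42, 0.002], [-0.0, -0.006, -1.0]]
ft_force: [-1.3, 0.1, -0.7]
gripper_width: 0.0
```

Run:
```python
from plant import ctrl,capture
import cv2,pickle,numpy as np
c=capture("side");pickle.dump(c,open("pics/side1.pkl","wb"));b=capture("top");pickle.dump(b,open("pics/top1.pkl","wb"))
st=ctrl.state();print(st["tool_pos"],st["ft_force"])
a=cv2.resize(c["image"][100:320,180:400],None,fx=1.8,fy=1.8);d=cv2.resize(b["image"][130:350,200:420],None,fx=1.8,fy=1.8)
cv2.imwrite("pics/v1.png",np.hstack([a,d])[:,:,::-1])
```

```text
[0.51807083 0.00361743 0.24405613] [ 0.66340198 -0.49997263  0.31543035]
```

View pics/v1.png

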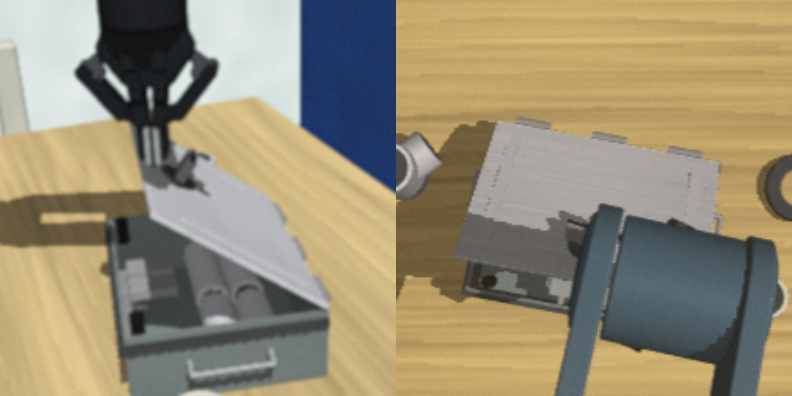

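Run:
```python
from h import *
from plant import ctrl
st=ctrl.state()
print(tocase(st["tool_pos"]))
for th in(.7,.6,.5,.4,.3,.2,.15,.1,.07):
    c=np.cos(th);P=H-cx*(.163*c-.004*0)+cy*-.072; P[2]=.08+.005/c+np.tan(th)*(.163*c+.016)+.014
    print(th,P,shift(P,65,st)[0])
```

```text
[-0.0459 -0.0729  0.2441]
0.7 [0.5391 0.0005 0.219 ] [0.006  0.0205 0.025 ]
0.6 [0.5294 0.0024 0.203 ] [0.0037 0.011  0.041 ]
0.5 [0.5211 0.004  0.1866] [0.0016 0.0028 0.0575]
0.4 [0.5141 0.0053 0.1697] [-0.0001 -0.004   0.0744]
0.3 [0.5086 0.0064 0.1524] [-0.0015 -0.0094  0.0917]
0.2 [0.5047 0.0072 0.1347] [-0.0025 -0.0133  0.1094]
0.15 [0.5033 0.0074 0.1258] [-0.0028 -0.0146  0.1183]
0.1 [0.5023 0.0076 0.1169] [-0.0031 -0.0156  0.1272]
0.07 [0.5019 0.0077 0.1115] [-0.0032 -0.016   0.1326]
```

Request:
move_arm(claw=[0,0,0,0,0,0,0,0,0,0,0,0], travel=[[0.004,0.014,0.005],[0.005,0.016,0.015],[0.005,0.016,0.025],[0.004,0.014,0.033],[0.004,0.011,0.041],[0.003,0.007,0.049],[0.002,0.003,0.057],[0.001,0,0.066],[0,-0.004,0.074],[-0.001,-0.007,0.083],[-0.002,-0.009,0.092],[-0.002,-0.009,0.092]], spin=[0,0,0,0,0,0,0,0,0,0,0,0])

```text
time_s: 2.78
tool_pos: [0.5069, 0.0062, 0.1497]
orientation: [[0.422, 0.907, -0.007], [0.907, -0.422, 0.002], [-0.001, -0.007, -1.0]]
ft_force: [-0.1, 0.4, -0.5]
gripper_width: -0.0001
```

Run:
```python
from plant import ctrl,capture
import cv2,pickle,numpy as np
c=capture("side");pickle.dump(c,open("pics/side2.pkl","wb"))
from h import *
st=ctrl.state();print(st["tool_pos"],st["ft_force"],shift(case(-.063,-.072,.11),65,st))
a=cv2.resize(c["image"][130:330,200:400],None,fx=3,fy=3)
cv2.imwrite("pics/v2.png",a[:,:,::-1])
```

```text
[0.5077 0.006  0.1507] [-0.5658  0.1642 -0.4763] (array([-0.001 , -0.0062,  0.0408]), np.float64(0.1))
```

View pics/v2.png

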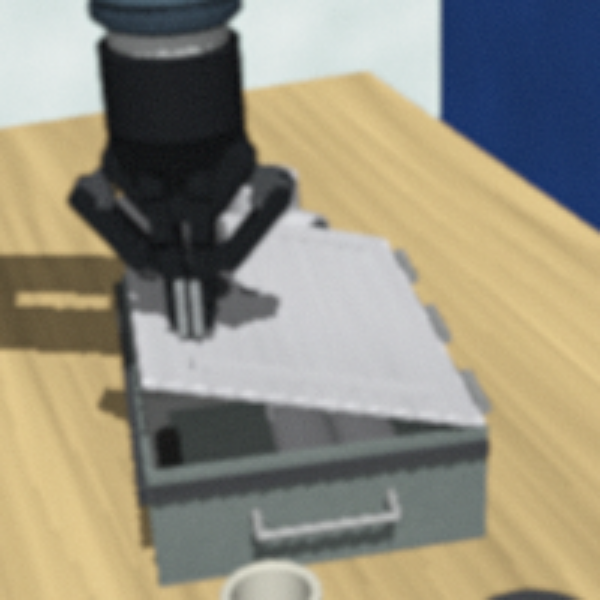

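The lid is coming down (front right corner about (142,388) in the crop, roughly 0.3 rad), with the fingertips on its bare face and clear of the wing. I'll continue.

Request:
move_arm(claw=[0,0,0,0,0,0,0], travel=[[-0.001,-0.002,0.009],[-0.001,-0.004,0.018],[-0.001,-0.005,0.025],[-0.001,-0.006,0.03],[-0.001,-0.006,0.034],[-0.001,-0.006,0.037],[-0.001,-0.006,0.037]], spin=[0,0,0,0,0,0,0])

```text
time_s: 3.42
tool_pos: [0.5013, 0.0078, 0.113]
orientation: [[0.422, 0.907, -0.007], [0.907, -0.422, 0.002], [-0.0, -0.007, -1.0]]
ft_force: [0.0, -1.6, -0.6]
gripper_width: 0.0002
```

Request:
move_arm(claw=[0,0,0,0,0], travel=[[0,0,0.001],[0,0,0.002],[0,0,0.003],[0,0,0.003],[0,0,0.003]], spin=[0,0,0,0,0])

```text
time_s: 3.83
tool_pos: [0.5013, 0.0078, 0.1101]
orientation: [[0.422, 0.907, -0.006], [0.907, -0.422, 0.002], [-0.0, -0.007, -1.0]]
ft_force: [0.3, -0.4, -0.2]
gripper_width: -0.0002
```

Request:
move_arm(claw=[0,0,0,0,0], travel=[[0,0,0.001],[0,0,0.0015],[0,0,0.002],[0,0,0.002],[0,0,0.002]], spin=[0,0,0,0,0])

```text
time_s: 4.25
tool_pos: [0.5014, 0.0078, 0.1082]
orientation: [[0.422, 0.907, -0.006], [0.907, -0.422, 0.002], [-0.0, -0.007, -1.0]]
ft_force: [0.1, 0.2, 1.0]
gripper_width: -0.0002
```

Run:
```python
from plant import ctrl,capture
import cv2,pickle,numpy as np
c=capture("side");pickle.dump(c,open("pics/side3.pkl","wb"))
from h import *
st=ctrl.state();print(st["tool_pos"],st["ft_force"])
for th in (0,.05,.08,.12): print(th,(proj(c,lidpt(.205,-.131,.005,th))-[200,130])*3)
a=cv2.resize(c["image"][130:330,200:400],None,fx=3,fy=3)
cv2.imwrite("pics/v3.png",a[:,:,::-1])
```

```text
[0.5015 0.0078 0.1082] [-0.3146 -0.4774  1.2411]
0 [126.5062 471.0625]
0.05 [125.4135 455.6843]
0.08 [125.2029 446.3244]
0.12 [125.4502 433.7077]
```

View pics/v3.png

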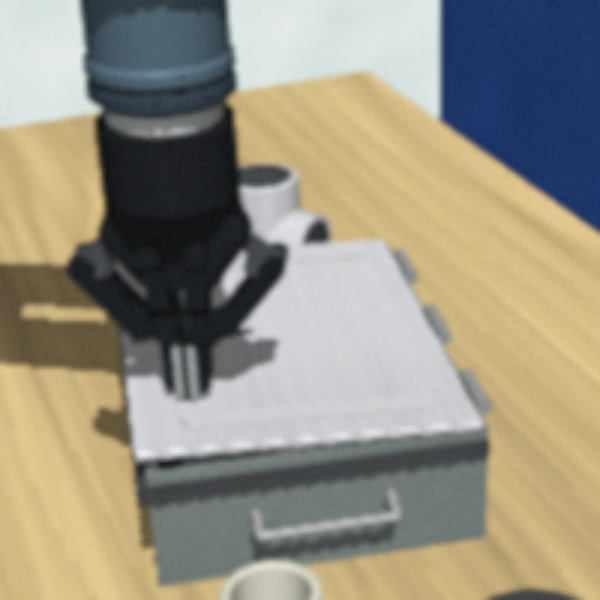

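Request:
move_arm(claw=[0,0,0,0], travel=[[0,0,0.0005],[0,0,0.001],[0,0,0.001],[0,0,0.001]], spin=[0,0,0,0])

```text
time_s: 4.63
tool_pos: [0.5014, 0.0078, 0.1076]
orientation: [[0.422, 0.907, -0.006], [0.907, -0.422, 0.002], [-0.0, -0.007, -1.0]]
ft_force: [-2.1, -0.2, 4.7]
gripper_width: -0.0
```

Request:
move_arm(claw=[0,0,0.045,0.045,0.045,0.045,0.045,0.045,0.045], travel=[[0,0,-0.03],[0,0,-0.06],[-0.02,0,-0.1],[-0.06,0,-0.11],[-0.1,0,-0.11],[-0.14,0,-0.11],[-0.18,0,-0.11],[-0.2,0,-0.11],[-0.2,0,-0.11]], spin=[0,0,0,0,0,0,0,0,0])

```text
time_s: 5.38
tool_pos: [0.4164, -0.1771, 0.2177]
orientation: [[0.426, 0.905, -0.006], [0.905, -0.426, 0.001], [-0.002, -0.006, -1.0]]
ft_force: [-0.5, -0.1, 0.1]
gripper_width: 0.045
```

```bash
cat > look.py <<'E'
import sys,cv2,pickle,numpy as np
from plant import ctrl,capture
from h import *
n=sys.argv[1]
s=capture("side");t=capture("top")
pickle.dump(s,open(f"pics/side{n}.pkl","wb"));pickle.dump(t,open(f"pics/top{n}.pkl","wb"))
st=ctrl.state();print(st["time_s"],st["tool_pos"],st["ft_force"],st["gripper_width"])
a=cv2.resize(s["image"][160:310,220:370],None,fx=2.6,fy=2.6,interpolation=2);d=cv2.resize(t["image"][180:330,230:380],None,fx=4,fy=4,interpolation=2)
d=d[:600];a=cv2.resize(s["image"][180:330,230:280],None,fx=4,fy=4,interpolation=2)
cv2.imwrite(f"pics/vt{n}.png",d[:,:,::-1])
cv2.imwrite(f"pics/vs{n}.png",cv2.resize(s["image"][160:310,220:370],None,fx=4,fy=4,interpolation=2)[:,:,::-1])
E
python3 look.py 4
```

```text
5.4833 [ 0.4175 -0.1743  0.2175] [ 0.0986 -0.0157 -0.3611] 0.0451356129765157
```

View pics/vt4.png

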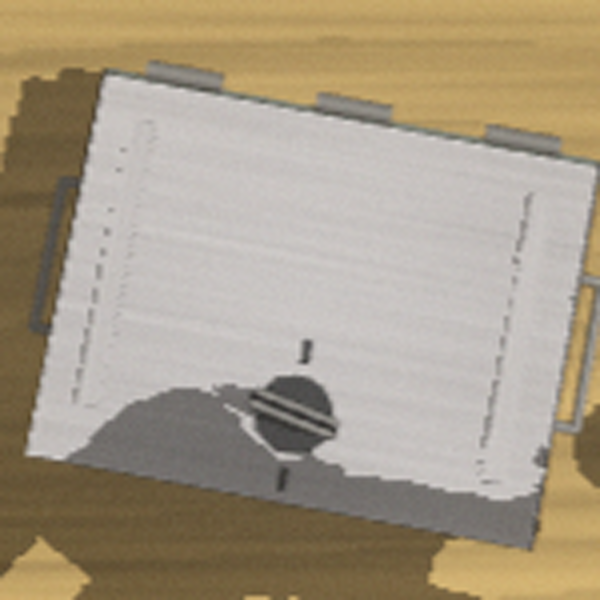

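View pics/vs4.png

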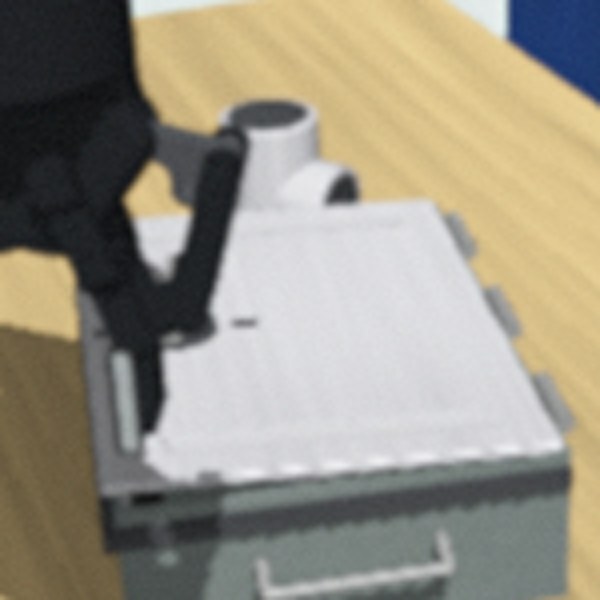

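Top view: lid down, wing from about (250,397) to (338,430) in the crop, ridge marks at (307,351) and (282,480). I'll measure the wing axis and yaw.

Run:
```python
from h import *
from plant import ctrl
t=load("top4")
z=lambda x,y:(230+(x+.5)/4-.5,180+(y+.5)/4-.5)
th=.05
pl=lambda uv,h:onplane(t,z(*uv),lidpt(.16,0,h,th),np.sin(th)*cx+np.cos(th)*cz)
r1,r2=pl((307,351),.007),pl((282,480),.007); print("ridges",r1,r2,"mid",(r1+r2)/2,"ang",np.degrees(np.arctan2(*(r1-r2)[1::-1])))
a,b=pl((250,397),.035),pl((338,430),.035);w=a-b
print("wing",(a+b)/2,np.linalg.norm(w),"yaw",np.degrees(np.arctan2(w[1],w[0])))
print("expected",lidpt(.16,0,.035,th))
C=[pl(q,.005) for q in((27,455),(533,548),(104,70),(597,163))]
for q in C: print(q,tocase(q))
print("front dir yaw",np.degrees(np.arctan2(*(C[0]-C[1])[1::-1]))-90,np.degrees(np.arctan2(*(C[2]-C[3])[1::-1]))-90,"sides",np.degrees(np.arctan2(*(C[2]-C[0])[1::-1])),np.degrees(np.arctan2(*(C[3]-C[1])[1::-1])))
# slot: darkest pixels near the wing
```

```text
ridges [0.555  0.0715 0.0931] [0.4895 0.0844 0.0965] mid [0.5223 0.0779 0.0948] ang -11.077592388189217
wing [0.5235 0.0774 0.1228] 0.046800832682817636 yaw 69.19237742680575
expected [0.52   0.0775 0.123 ]
[0.5029 0.2141 0.0951] [-0.1008  0.1308  0.0951]
[ 0.4542 -0.0432  0.095 ] [-0.0997 -0.131   0.095 ]
[0.702  0.177  0.0849] [0.1017 0.1322 0.0849]
[ 0.6521 -0.0796  0.0849] [ 0.1015 -0.1291  0.0849]
front dir yaw -10.72248502200496 -10.991062781783455 sides -10.55674641345351 -10.412993431228008
```

Run:
```python
from h import *
from plant import ctrl
st=ctrl.state()
for z in(.18,.115): print(shift([.523,.0773,z],68.5,st))
```

```text
(array([ 0.2725, -0.0109,  0.0376]), np.float64(-3.6))
(array([ 0.2726, -0.0104,  0.1026]), np.float64(-3.6))
```

Request:
move_arm(claw=[0.045,0.045,0.045,0.045,0.045,0.045,0.045,0.045,0.045,0.045,0.045,0.045], travel=[[0.03,-0.001,0],[0.06,-0.003,0.01],[0.1,-0.004,0.02],[0.14,-0.005,0.03],[0.18,-0.007,0.035],[0.21,-0.008,0.037],[0.24,-0.009,0.037],[0.26,-0.01,0.037],[0.272,-0.011,0.037],[0.2725,-0.011,0.037],[0.2725,-0.011,0.05],[0.2725,-0.011,0.05]], spin=[-1,-2,-3,-3.6,-3.6,-3.6,-3.6,-3.6,-3.6,-3.6,-3.6,-3.6])

```text
time_s: 6.48
tool_pos: [0.5212, 0.0776, 0.1657]
orientation: [[0.365, 0.931, -0.009], [0.931, -0.365, 0.003], [-0.001, -0.01, -1.0]]
ft_force: [-0.7, -0.1, -0.1]
gripper_width: 0.0451
```

```bash
python3 look.py 5
python3 - <<'E'
from h import *
from plant import ctrl
print(shift([.523,.0773,.115],68.5,ctrl.state()))
E
```

```text
6.5833 [0.522  0.077  0.1672] [ 0.1445 -0.2004  0.5176] 0.04520958158757937
(array([0.0007, 0.0013, 0.0522]), np.float64(-0.0))
```

View pics/vs5.png

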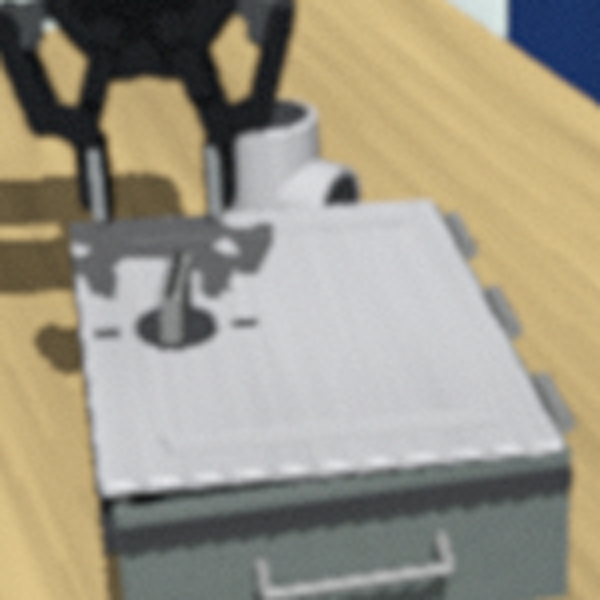

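Run:
```python
from h import *
s=load("side5")
f=lambda P:(proj(s,np.array(P))-[220,160])*4
for z in(.153,.123,.105): print(z,f([.522,.077,z]))
d=np.array([.931,-.365,0])*.0226
for k in(1,-1): print("tip",f(np.array([.522,.077,.153])+k*d))
w=np.array([.365,.931,0])*.023
for k in(1,-1): print("wing end top",f(np.array([.523,.0773,.123])+k*w))
```

```text
0.153 [161.7896 216.8641]
0.123 [167.4178 273.9288]
0.105 [170.7033 307.2402]
tip [210.2523 215.2135]
tip [113.2892 218.516 ]
wing end top [173.2725 251.5158]
wing end top [165.0636 296.0255]
```

Side view: open jaws at (97,215)/(213,215) above the wing at (178,255–290). The tool sits about 4 mm short of the wing along the jaw direction, so I'll correct by that and descend.

Request:
move_arm(claw=[0.045,0.045,0.045,0.045,0.045,0.045,0.045,0.045], travel=[[0.001,0.004,0.005],[0.001,0.004,0.015],[0.001,0.004,0.025],[0.001,0.004,0.035],[0.001,0.004,0.043],[0.001,0.004,0.049],[0.001,0.004,0.051],[0.001,0.004,0.051]], spin=[0,0,0,0,0,0,0,0])

```text
time_s: 7.25
tool_pos: [0.5251, 0.0766, 0.1152]
orientation: [[0.367, 0.93, -0.009], [0.93, -0.367, 0.003], [-0.001, -0.01, -1.0]]
ft_force: [-0.1, -0.1, 0.1]
gripper_width: 0.045
```

```bash
python3 look.py 6
```

```text
7.35 [0.5259 0.0766 0.1163] [ 0.383  -0.0413  0.1256] 0.044710532316698824
```

View pics/vs6.png

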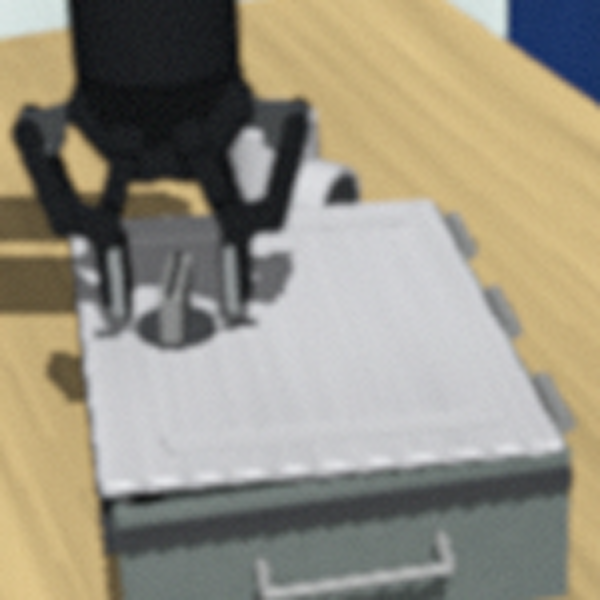

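Jaws are centred about the wing ((127)–(226) against the wing at ~177). Closing gently.

Request:
move_arm(claw=[0.03,0.02,0.012,0.006,0.006,0.006,0.006], travel=[[0,0,0],[0,0,0],[0,0,0],[0,0,0],[0,0,0],[0,0,0],[0,0,0]], spin=[0,0,0,0,0,0,0], force=30)

```text
time_s: 7.93
tool_pos: [0.5245, 0.0773, 0.1166]
orientation: [[0.366, 0.93, -0.011], [0.93, -0.366, 0.004], [-0.0, -0.011, -1.0]]
ft_force: [-5.7, 3.0, 7.4]
gripper_width: 0.0108
```

Run:
```python
from plant import ctrl
s=ctrl.state();print(s["ft_force"],s["torque"],s["gripper_width"],s["tool_pos"],s["orientation"],s["joint_positions"])
```

```text
[-5.69784148  3.01779745  7.38413805] [ 0.47382461  1.43782128 -0.02854345] 0.010803579916890427 [0.52446226 0.07725609 0.11663494] [[ 3.66454483e-01  9.30373562e-01 -1.07771592e-02]
 [ 9.30435874e-01 -3.66435375e-01  3.76835818e-03]
 [-4.43151533e-04 -1.14083872e-02 -9.99934824e-01]] [-0.07954128  0.24417033  1.81544377  0.00326583  1.09302351  0.29413919]
```

Request:
move_arm(claw=[0.006,0.006,0.006,0.006,0.006,0.006,0.006,0.006,0.006,0.006,0.006,0.006], travel=[[0,0,-0.0005],[0,0,-0.0005],[0,0,-0.0005],[0,0,-0.0005],[0,0,-0.0005],[0,0,-0.0005],[0,0,-0.0005],[0,0,-0.0005],[0,0,-0.0005],[0,0,-0.0005],[0,0,-0.0005],[0,0,-0.0005]], spin=[0,4,8,12,16,20,24,28,32,36,40,40])

```text
time_s: 8.93
tool_pos: [0.525, 0.0768, 0.1172]
orientation: [[0.88, 0.475, -0.01], [0.475, -0.88, 0.003], [-0.007, -0.007, -1.0]]
ft_force: [2.5, -3.2, -3.3]
gripper_width: 0.0105
```

Request:
move_arm(claw=[0.006,0.006,0.006,0.006,0.006,0.006,0.006,0.006,0.006,0.006,0.006,0.006], travel=[[0,0,0.0003],[0,0,0.0003],[0,0,0.0003],[0,0,0.0003],[0,0,0.0003],[0,0,0.0003],[0,0,0.0003],[0,0,0.0003],[0,0,0.0003],[0,0,0.0003],[0,0,0.0003],[0,0,0.0003]], spin=[4,8,12,16,20,24,28,32,36,39.4,39.4,39.4])

```text
time_s: 9.93
tool_pos: [0.5252, 0.0761, 0.1171]
orientation: [[0.982, -0.188, -0.009], [-0.188, -0.982, 0.002], [-0.009, -0.0, -1.0]]
ft_force: [1.7, -4.9, -1.6]
gripper_width: 0.0104
```

```bash
python3 look.py 7;  python3 - <<'E'
from plant import ctrl
s=ctrl.state();print(s["ft_force"],s["torque"],s["gripper_width"],s["tool_pos"],s["orientation"],s["joint_positions"])
E
```

```text
10.0333 [0.5253 0.0761 0.1171] [ 1.5571 -5.9534 -1.0543] 0.010816798323808918
[ 1.5570997  -5.953419   -1.05428752] [-0.89753095  0.12178556 -0.03085771] 0.010816798323808918 [0.52526253 0.0760832  0.11706272] [[ 9.82065158e-01 -1.88320715e-01 -9.12868281e-03]
 [-1.88310980e-01 -9.82107570e-01  1.92223268e-03]
 [-9.32734473e-03 -1.68726537e-04 -9.99956485e-01]] [-8.06644916e-02  2.43935076e-01  1.81469057e+00  1.32982327e-03
  1.09222139e+00  1.67896517e+00]
```

View pics/vs7.png

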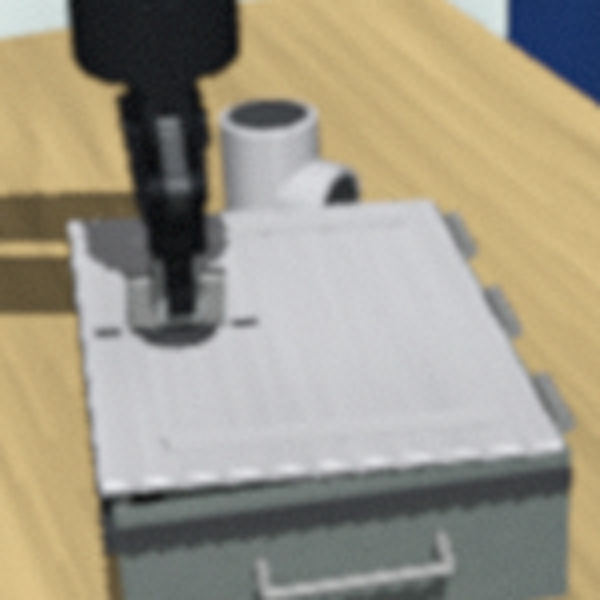

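Wing in line with the ridge marks ((108,331) and (243,321) in the crop), lid still on the plungers (corner at (107,490) as before), tool yaw −10.9° against lid −10.9°. Now press slowly, with a firmer grip.

Request:
move_arm(claw=[0.006,0.006,0.006,0.006,0.006,0.006,0.006,0.006], travel=[[0,0,0],[0,0,0],[0,0,0.001],[-0.0003,0,0.002],[-0.0005,0,0.003],[-0.0007,0,0.004],[-0.0007,0,0.004],[-0.0007,0,0.004]], spin=[0,0,0,0,0,0,0,0], force=60)

```text
time_s: 10.7
tool_pos: [0.5248, 0.0761, 0.1136]
orientation: [[0.982, -0.187, -0.008], [-0.187, -0.982, 0.002], [-0.008, 0.0, -1.0]]
ft_force: [-2.0, -3.0, 4.6]
gripper_width: 0.0094
```

Request:
move_arm(claw=[0.006,0.006,0.006,0.006,0.006,0.006], travel=[[0,0,0.001],[-0.0003,0,0.002],[-0.0005,0,0.003],[-0.0005,0,0.004],[-0.0005,0,0.004],[-0.0005,0,0.004]], spin=[0,0,0,0,0,0])

```text
time_s: 11.2
tool_pos: [0.5246, 0.0762, 0.1108]
orientation: [[0.982, -0.187, -0.007], [-0.187, -0.982, 0.001], [-0.007, 0.0, -1.0]]
ft_force: [-6.5, -2.4, 9.9]
gripper_width: 0.0099
```

```bash
python3 look.py 8
```

```text
11.3 [0.5246 0.0762 0.1108] [-5.495  -2.2121 10.4646] 0.009450259142078981
```

View pics/vs8.png

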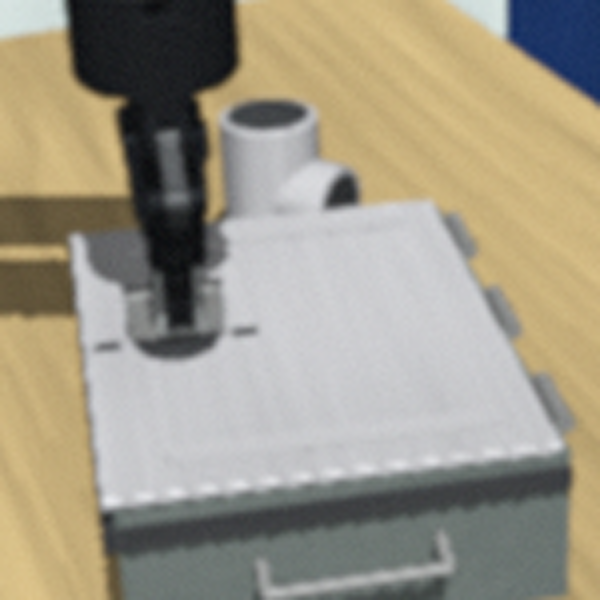

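Lid now past the block (front corner from (107,490) to (105,507)); the key has entered. Pressing on.

Request:
move_arm(claw=[0.006,0.006,0.006,0.006,0.006,0.006], travel=[[-0.0003,0,0.001],[-0.0006,0,0.002],[-0.001,0,0.003],[-0.001,0,0.0035],[-0.001,0,0.0035],[-0.001,0,0.0035]], spin=[0,0,0,0,0,0])

```text
time_s: 11.8
tool_pos: [0.5244, 0.0763, 0.1091]
orientation: [[0.983, -0.186, -0.005], [-0.186, -0.983, 0.0], [-0.005, 0.001, -1.0]]
ft_force: [-6.5, -3.5, 15.0]
gripper_width: 0.0093
```

Request:
move_arm(claw=[0.006,0.006,0.006,0.006,0.006,0.006], travel=[[-0.0003,0,0.001],[-0.0006,0,0.002],[-0.001,0,0.003],[-0.001,0,0.0035],[-0.001,0,0.0035],[-0.001,0,0.0035]], spin=[0,0,0,0,0,0])

```text
time_s: 12.3
tool_pos: [0.5244, 0.0763, 0.1085]
orientation: [[0.983, -0.185, -0.003], [-0.185, -0.983, -0.001], [-0.003, 0.001, -1.0]]
ft_force: [-10.1, -3.5, 22.2]
gripper_width: 0.0093
```

```bash
python3 look.py 9
python3 - <<'E'
from h import *
for n in ("side7","side8","side9"):
    c=load(n); g=c["image"].astype(int)
    print(n,[ [int(v) for v in g[270:300,x].sum(1)//3] for x in (262,)])
c=load("side9")
for th in(0,.02,.05): print(th,[(proj(c,lidpt(.201,y,.005,th))-[220,160])*4 for y in(-.131,.131)])
E
```

```text
12.4 [0.5244 0.0763 0.1085] [-10.8382  -4.3558  21.9339] 0.009576222545011519
side7 [[195, 189, 193, 197, 201, 202, 201, 201, 203, 207, 206, 173, 104, 64, 70, 99, 119, 119, 116, 106, 85, 68, 63, 64, 65, 63, 70, 89, 106, 115]]
side8 [[204, 205, 203, 199, 195, 196, 197, 199, 201, 201, 202, 205, 215, 217, 192, 159, 121, 115, 119, 105, 89, 67, 64, 64, 64, 65, 72, 88, 108, 114]]
side9 [[201, 200, 203, 203, 202, 193, 188, 189, 198, 203, 201, 202, 202, 205, 204, 192, 168, 134, 116, 106, 84, 69, 61, 65, 62, 66, 71, 89, 106, 117]]
0 [array([ 98.312 , 506.7443]), array([ 67.2319, 238.1214])]
0.02 [array([ 97.6266, 498.7523]), array([ 66.6432, 231.4423])]
0.05 [array([ 96.9587, 486.6514]), array([ 66.0385, 221.3548])]
```

View pics/vs9.png

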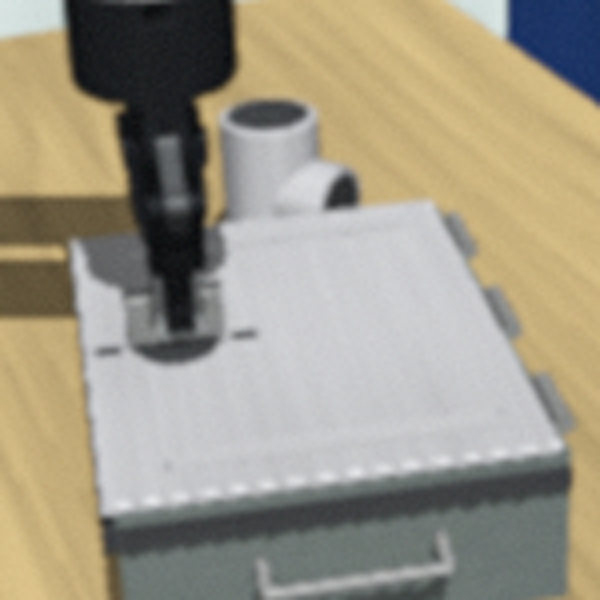

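Request:
move_arm(claw=[0.006,0.006,0.006,0.006,0.006], travel=[[0,0,0.003],[0,0,0.004],[0,0,0.0045],[0,0,0.0045],[0,0,0.0045]], spin=[0,0,0,0,0])

```text
time_s: 12.82
tool_pos: [0.5245, 0.0763, 0.1082]
orientation: [[0.983, -0.184, -0.003], [-0.184, -0.983, -0.001], [-0.002, 0.002, -1.0]]
ft_force: [-19.9, -2.5, 37.5]
gripper_width: 0.0093
```

```bash
python3 look.py 10
python3 - <<'E'
from h import *
for n in ("side7","side8","side9","side10"):
    c=load(n); g=c["image"].astype(float).sum(2)/3
    # lid front-side edge: subpixel crossing of 150 along columns (right side edge of the lid)
    o=[]
    for x in (250,255,260,270,280,300,330,350):
        col=g[260:320,x]; i=np.where((col[:-1]>=155)&(col[1:]<155))[0]
        o.append(round(260+i[0]+(col[i[0]]-155)/(col[i[0]]-col[i[0]+1]),2) if len(i) else None)
    print(n,o)
E
```

```text
12.9167 [0.5245 0.0763 0.1082] [-18.415   -2.5909  37.3502] 0.009556588554764137
side7 [np.float64(282.45), np.float64(281.93), np.float64(281.47), np.float64(280.51), np.float64(279.66), np.float64(278.08), np.float64(275.2), np.float64(273.3)]
side8 [np.float64(286.33), np.float64(285.85), np.float64(285.23), np.float64(284.01), np.float64(282.58), np.float64(280.42), np.float64(276.37), np.float64(273.95)]
side9 [np.float64(287.94), np.float64(287.29), np.float64(286.51), np.float64(285.45), np.float64(283.67), np.float64(281.13), np.float64(276.9), np.float64(274.29)]
side10 [np.float64(288.24), np.float64(287.34), np.float64(286.53), np.float64(285.39), np.float64(283.79), np.float64(281.26), np.float64(276.95), np.float64(274.26)]
```

View pics/vt10.png

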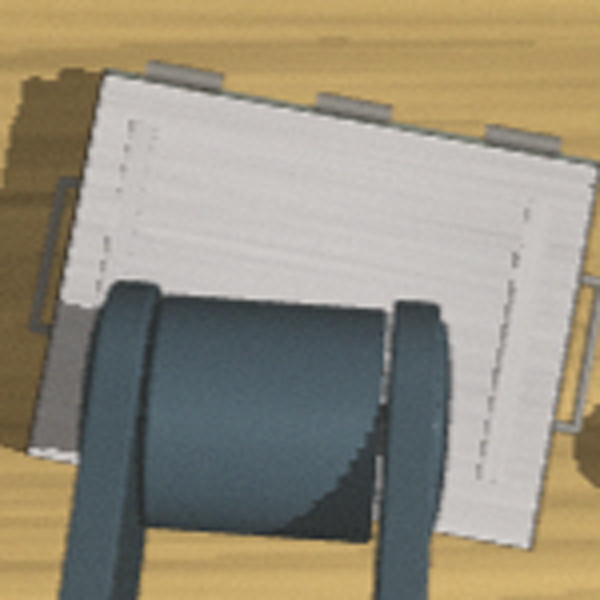

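Request:
move_arm(claw=[0.006,0.006,0.006,0.006,0.006,0.006], travel=[[-0.0005,0,0.004],[-0.001,0,0.0035],[-0.0015,0,0.0033],[-0.0015,0,0.0033],[-0.0015,0,0.0033],[-0.0015,0,0.0033]], spin=[0,0,0,0,0,0])

```text
time_s: 13.42
tool_pos: [0.5243, 0.0764, 0.1084]
orientation: [[0.983, -0.182, 0.001], [-0.182, -0.983, -0.003], [0.001, 0.002, -1.0]]
ft_force: [-12.0, -3.5, 27.2]
gripper_width: 0.0093
```

```bash
python3 look.py 11
python3 - <<'E'
from h import *
for n in ("side10","side11"):
    c=load(n); g=c["image"].astype(float).sum(2)/3
    o=[]
    for x in (250,255,260,270,280,300,330,350):
        col=g[260:320,x]; i=np.where((col[:-1]>=155)&(col[1:]<155))[0]
        o.append(float(round(260+i[0]+(col[i[0]]-155)/(col[i[0]]-col[i[0]+1]),2)))
    print(n,o)
from plant import ctrl
for n in ("tool_pos","ft_force","torque","joint_vel"): print(n,ctrl.state()[n])
E
```

```text
13.5167 [0.5244 0.0763 0.1085] [-11.8156  -3.9826  26.7546] 0.009581872735051532
side10 [288.24, 287.34, 286.53, 285.39, 283.79, 281.26, 276.95, 274.26]
side11 [288.07, 287.29, 286.51, 285.43, 283.73, 281.23, 276.87, 274.23]
tool_pos [0.5244 0.0763 0.1085]
ft_force [-11.8156  -3.9826  26.7546]
torque [-0.7887  1.3074  0.0077]
joint_vel [ 0.0009  0.0012 -0.0016 -0.0031  0.0017 -0.0011]
```

View pics/vs11.png

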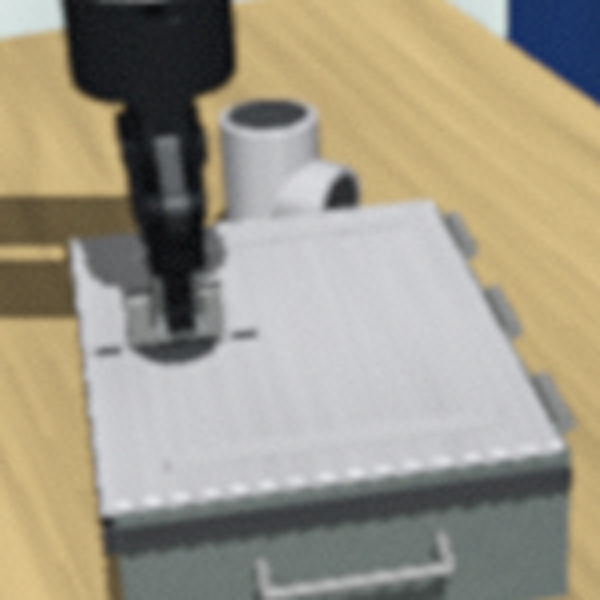

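Run:
```python
from h import *
a=load("top0")["image"].astype(int);b=load("top11")["image"].astype(int)
for n,(r0,r1,c0,c1) in {"tee":(205,240,178,205),"flange":(213,255,402,446),"coupling":(280,310,392,420)}.items():
    print(n,np.abs(a[r0:r1,c0:c1]-b[r0:r1,c0:c1]).mean())
from plant import ctrl,job
print(ctrl.state()["ft_force"],ctrl.state()["tool_pos"])
print(job.hand_in())
```

```text
tee 2.670899470899471
flange 3.1852453102453104
coupling 3.6333333333333333
[-11.8156  -3.9826  26.7546] [0.5244 0.0763 0.1085]
the job is handed in; nothing more can be done
None
```

The case is closed and the job handed in at about 13.5 s. I lowered the lid onto its plungers, turned the wing in line with the ridges, then pressed the lid home. The arm is still holding it shut with about 27 N of downward push and a 60 N grip on the wing.

**Last checks:**
- **Lid home:** it went past the 0.048 block. After the final press, raising the push from 22 to 37 N moved the tool only 0.3 mm. The lid edge in the side view stayed within about 0.3 px, also after I eased back to 27 N.
- **Fastener in line:** the tool gripping it stands at about -10.5°, and I measured the lid at about -10.9°. I judged this from the side view and the gripper's angle, since the arm hides the wing from above.
- **Fittings:** the tee, flange and coupling show no shift in the top view.

**Where the readings disagreed or ran high:**
- **Peak force:** the wrist force briefly reached about 42 N in total during that 37 N press. It went through the fingers and stayed well under the 120 N wrist limit. As I read it, the 40 N limit covers only the arm and gripper body.
- **Side load:** about 12 N of sideways force remained on the wing at the end.
- **Camera offset:** the two cameras disagreed by a few millimetres on where the wing was. I corrected about 4 mm before gripping it.

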